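Charge the pigment shaker with its steel grinding balls

TASK

Lift the shaker's spring lid by its red handle until the yellow side catch snaps under it, and let go so that the catch alone holds it open; then drop both dark steel balls from the rack into the orange funnel so that they run down into the clear tube. Leave the lid latched open for the pigment, leave the two white ceramic balls in the rack, and do not disturb the bottle, the tape roll or the foam block.

Things in the scene. Friction and masses are not known exactly. Their poses are not given: they have to be found in the camera images.
- mill: pigment shaker, fixed. Origin: on the table under the funnel's axis; z up, -x its front (facing the robot), +y its left seen from the robot. Blue base x -60..+150, y +-85, 30 mm high; white motor housing x +75..+145, y +-75, up to z 135; orange funnel on a clear tube at the origin
- catch_post (a point): top of the shaker's catch post, on its +y side (87 mm from the funnel axis), 172 mm above the table. The yellow spring catch beside it is a 50 mm bar sloping up and back from near here to a tip 195 mm above the table; it works by itself, do not touch it
- funnel_mouth (a point): centre of the orange funnel's rim, 137 mm above the table; mouth 110 mm across inside, narrowing 45 mm lower to the 30 mm bore of the clear tube. A ball let go within about 40 mm of the axis and up to 40 mm above the rim runs down by itself. The latched lid leans over the mouth from behind, so an upright gripper cannot come over it: tilt it 30 to 45 degrees, its body towards the front
- well_floor (a point): centre of the inner floor of the clear tube (the well), 35 mm above the table; bore 30 mm, 57 mm deep, on the funnel's axis. Both balls fit in it one over the other (centres about 12 and 35 mm above the floor)
- lid_hinge (a point): midpoint of the lid's hinge axis: 62 mm behind the funnel axis (shaker +x) and 145 mm above the table; the hinge axis is the shaker's y
- lid (a joint): spring lid: steel frame 116 mm wide, 6 mm thick with clear pane, reaching 113 mm from the hinge. 0 = shut, level over the funnel; grows as its front lifts, stop 1.15 rad. Always pulled shut (2 to 3 N at the handle). Past 0.9 rad the catch snaps under a pin on its +y edge; let go, it then rests at about 0.87 rad (50 deg), leaning over the funnel. Lift to 1.0 to 1.1 to be sure
- lid_grip (a point): centre of the lid's handle: red round bar, 14 mm thick, 40 mm long along the shaker's y, on a 14 mm wide neck 23 mm beyond the lid's front edge; 136 mm from the hinge axis along the lid, 6 mm above its mid-plane, 151 mm above the table when shut. Pinch its two flat ends from above (40 mm apart); the bar can turn between the fingers
- rack: fixed wooden ball rack: foot 50 x 190 x 6 mm under a bar 37 mm wide, top face 30 mm above the table, long side along its own y; origin at the centre of its underside. Four pockets (13 mm square holes) on its centre line at y = -63, -21, +21, +63 mm, each with one ball; which ball is where changes
- steel_ball_a_center (a point): dark, nearly black steel grinding ball, 24 mm in diameter, 57 g; this point is its centre. It starts in one of the four square pockets of the rack, its centre 40 mm above the table (10 mm above the rack's top face)
- steel_ball_b_center (a point): the other dark, nearly black steel grinding ball, 24 mm in diameter, 57 g; this point is its centre. It starts in one of the four square pockets of the rack, its centre 40 mm above the table (10 mm above the rack's top face)
- ceramic_ball_a_center (a point): white ceramic ball (leave it), 24 mm in diameter, 27 g; this point is its centre. It starts in one of the four square pockets of the rack, its centre 40 mm above the table (10 mm above the rack's top face)
- ceramic_ball_b_center (a point): the other white ceramic ball (leave it), 24 mm in diameter, 27 g; this point is its centre. It starts in one of the four square pockets of the rack, its centre 40 mm above the table (10 mm above the rack's top face)
- bottle: bystander: standing white bottle with red label and black cap, 54 mm across, 160 mm tall, between shaker and rack; origin at the centre of its underside
- tape_roll: bystander: blue roll of tape lying flat, 90 mm across, 25 mm high; origin at the centre of its underside
- foam_block: bystander: pink foam offcut 90 x 60 x 40 mm high; origin at the centre of its underside
There are look-alikes about, which are no part of the job. Leave any brown or turquoise look-alike of the part that bears steel_ball_a_center alone.

How it is judged:
By the outcome, as a careful person would: the job done as asked, in the order asked, and still so for the second after the job is handed in, with the robot touching nothing.
It also fails if it takes over 72 s, if anything falls off the work surface, if the arm or the gripper's body presses on something with over 40 N, if the wrist force passes 120 N, or if a joint passes its speed limit or range.

ROBOT

A 6-joint arm with a two-finger parallel gripper is mounted at the origin on the work surface. World frame = base frame: x ahead of the robot, y to its left, z up, the work surface at z = 0. Lengths are in m, angles in degrees, forces in N, time in s.
With the tool pointing down it reaches from about 0.325 to 0.85 m from the base axis. Payload 15.5 kg.
Tool frame: the origin (TCP) lies at the very end of the fingers, on their centre line; the grasp point (between the pads) lies arm.grip_depth behind it (arm.grip_depth is the distance from the TCP to the grasp point, in m); z points along the fingers, y is the line along which they close (so a half turn about z gives the same grasp; the last joint's range is limited). The gripper opens to 91 mm and grips with 3 to 60 N. Pads are 32 mm wide; open, the fingers measure 118 mm over their backs; the gripper's body (76 mm by 178 mm) begins 60 mm behind the grasp point.
Start: joints at [59.215, 28.281, 77.091, -0, 74.628, -5.472], TCP at [0.267, 0.565, 0.194] pointing down, gripper open.
Joint ranges: [-166.48, 166.48], [-47.26, 123.95], [12.59, 153.08], [-70.14, 250.14], [6.76, 159.57], [-176.63, 176.63]. Speed limits (degrees/s): [108.29, 108.29, 147.25, 172.46, 172.46, 172.46].

INTERFACE

Orientations are given as a 3x3 rotation matrix whose columns are the frame's x, y, z axes.
In Python, from rig import arm gives the robot as it stands. Calls block until the motion is done:
- arm.move_to(position, orientation): joint-space move of the TCP to a pose.
- arm.move_l(position, orientation=None, feed=0.15): straight line of the TCP; orientation=None keeps the orientation; feed is the mean speed in m/s.
- arm.move_joints(angles): joint-space move.
- arm.grip(opening): finger opening in m; the grip force is fixed at half the most; returns when the fingers have stopped.
- arm.sleep(seconds).
- arm.solve_ik(position, orientation): joint angles nearest the present ones, or None.
- arm.snapshot(name): name is "scene" or "top"; returns the picture (420x560x3 uint8, red, green, blue); there is no depth.
- arm.get_calibration(name): a dict with "intrinsics" (3x3 intrinsics, pixels), "cam_to_world" (4x4, takes a point from camera to world coordinates). Camera axes: x right, y down, z forward; pixel columns grow to the right and rows downward; lengths in m; the calibration is good to about 2 mm. A picture is of the moment at which its call begins. get_calibration takes no time and is no camera call.
A pose or a line that the arm cannot do raises arm.Unreachable and nothing moves.
- arm.sign_off(): hands the job in; it is judged then, once.
Readings, each from a call of its own:
- arm.current_t(): time.
- arm.current_joint_positions(): joint angles.
- arm.current_dq(): joint speeds.
- arm.current_tau(): joint torques, N m.
- arm.current_ee_pos(): TCP position.
- arm.current_tool_rot(): TCP orientation.
- arm.current_force(): force on the tool from outside, world axes, zero at the start.
- arm.current_torque(): the same for the moment, N m.
- arm.current_width(): finger opening in m.
- arm.current_grasp_force(): force on a finger pad.
Only numpy, scipy, OpenCV 4.12 (cv2) and the standard library are available. Lean on these libraries where they do the work, as an engineer would, in place of code of your own. Each camera call takes 0.05 s, during which the arm holds its last target. There are 200 camera calls.

## Working session

There is one attempt and no reset: what is moved stays moved. The work goes in short steps, each a Python script; the robot and the scene stay as the last script left them, time stands still between calls to the robot, and variables do not carry over. Pictures are saved under pics/ and viewed, at most 10 in all, crops included, and the job is handed in when it is done.

```bash
mkdir -p pics; ls; python3 - <<'E'
from rig import arm
import cv2,numpy as np
for n in("scene","top"):
    im=arm.snapshot(n); cv2.imwrite(f"pics/{n}0.png",im[:,:,::-1])
    c=arm.get_calibration(n); print(n,np.round(c["intrinsics"],1).tolist(),np.round(c["cam_to_world"],3).tolist())
a=cv2.imread("pics/scene0.png");b=cv2.imread("pics/top0.png")
cv2.imwrite("pics/both0.png",np.vstack([a,b])[:, :])
print(arm.grip_depth,arm.current_t(),np.round(arm.current_tool_rot(),3).tolist())
E
```

```text
pics
scene [[466.7, 0.0, 290.7], [0.0, 466.7, 210.9], [0.0, 0.0, 1.0]] [[0.046, 0.657, -0.753, 1.331], [0.999, -0.031, 0.035, -0.027], [-0.0, -0.753, -0.658, 0.808], [0.0, 0.0, 0.0, 1.0]]
top [[513.2, 0.0, 279.2], [0.0, 513.2, 210.2], [0.0, 0.0, 1.0]] [[-0.139, -0.97, 0.198, 0.401], [-0.99, 0.135, -0.033, 0.033], [0.005, -0.2, -0.98, 1.011], [0.0, 0.0, 0.0, 1.0]]
0.0188 0.1 [[-0.904, 0.428, -0.001], [0.428, 0.904, -0.001], [0.0, -0.001, -1.0]]
```

View pics/scene0.png

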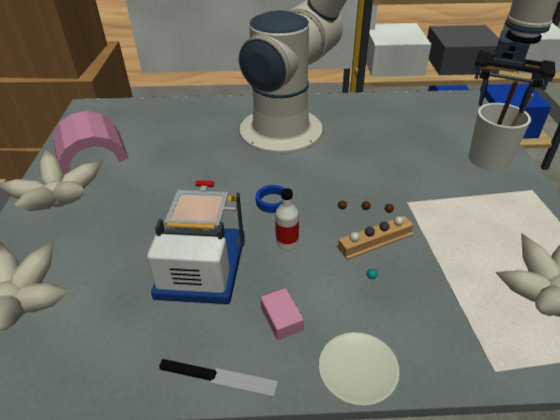

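View pics/top0.png

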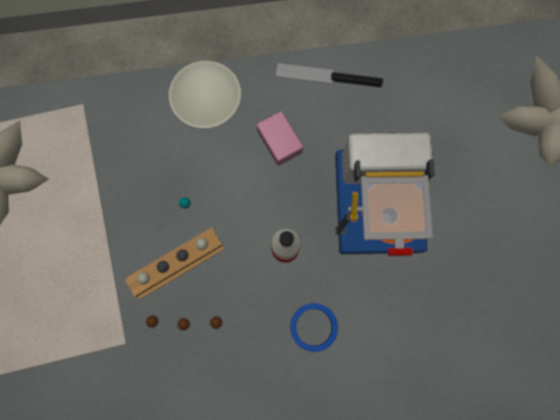

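The scene view shows the shaker at (195,240) with its red handle at (205,184). The rack is at (375,237), the bottle at (287,222), the tape at (270,198) and the foam at (282,312). In the top view the handle is at (400,252).

Rack balls, top view, are white (144,278), dark (163,267), dark (182,255) and white (201,244). The loose look-alikes are brown (152,321), (183,324), (216,322) and turquoise (185,202). The two dark balls in the middle pockets fit the description, and I'll confirm that in an enlarged crop.

```bash
cat > h.py <<'E'
import numpy as np,cv2
from rig import arm
C={n:arm.get_calibration(n) for n in("scene","top")}
def ray(n,p):
    K=np.array(C[n]["intrinsics"]);T=np.array(C[n]["cam_to_world"])
    d=T[:3,:3]@np.linalg.solve(K,[p[0],p[1],1.]);return T[:3,3],d/np.linalg.norm(d)
def plane(n,p,z):
    o,d=ray(n,p);return o+d*(z-o[2])/d[2]
def tri(ps,pt):
    A=0;b=0
    for n,p in(("scene",ps),("top",pt)):
        o,d=ray(n,p);M=np.eye(3)-np.outer(d,d);A=A+M;b=b+M@o
    return np.linalg.solve(A,b)
def proj(n,P):
    K=np.array(C[n]["intrinsics"]);T=np.array(C[n]["cam_to_world"])
    q=K@(T[:3,:3].T@(np.array(P)-T[:3,3]));return q[:2]/q[2]
def blobs(im,lo,hi,amin=10):
    hsv=cv2.cvtColor(im,cv2.COLOR_RGB2HSV);m=cv2.inRange(hsv,np.array(lo),np.array(hi))
    n,l,s,c=cv2.connectedComponentsWithStats(m)
    return m,[(tuple(np.round(c[i],1)),int(s[i,4]),s[i,:4].tolist()) for i in range(1,n) if s[i,4]>=amin]
E
python3 - <<'E'
from h import *
P={}
for n in("scene","top"):
    im=cv2.imread(f"pics/{n}0.png")[:,:,::-1].copy();P[n]=im
    print(n,"red",blobs(im,(0,180,120),(6,255,255))[1]); print(n,"red2",blobs(im,(174,180,80),(180,255,255))[1])
    print(n,"yel",blobs(im,(18,150,90),(30,255,255))[1])
    m,b=blobs(im,(105,150,60),(125,255,255),100);print(n,"blue",b)
t=P["top"][:,:,::-1];s=P["scene"][:,:,::-1]
A=cv2.resize(t[125:265,325:445],None,fx=4,fy=4,interpolation=cv2.INTER_CUBIC)[:560,:400]
A=cv2.resize(t[128:268,330:440],(400,509),interpolation=cv2.INTER_CUBIC)
B=cv2.resize(t[225:305,120:230],(400,291),interpolation=cv2.INTER_CUBIC)
D=cv2.resize(s[205:265,330:420],(327,218),interpolation=cv2.INTER_CUBIC)
R=np.zeros((509,400,3),np.uint8);R[:291]=B;R[291:,:327]=D
cv2.imwrite("pics/crop0.png",np.hstack([A,R]))
E
```

```text
scene red [((np.float64(204.1), np.float64(182.5)), 65, [196, 181, 17, 5])]
scene red2 []
scene yel [((np.float64(356.9), np.float64(43.9)), 422, [351, 0, 13, 92]), ((np.float64(231.2), np.float64(197.6)), 28, [228, 196, 8, 5]), ((np.float64(190.7), np.float64(225.5)), 209, [167, 223, 48, 6])]
scene blue [((np.float64(451.8), np.float64(87.5)), 129, [436, 85, 33, 5]), ((np.float64(498.7), np.float64(92.0)), 341, [486, 84, 26, 19]), ((np.float64(518.5), np.float64(94.2)), 251, [510, 84, 20, 23]), ((np.float64(536.5), np.float64(114.8)), 718, [524, 89, 27, 49]), ((np.float64(267.9), np.float64(197.4)), 412, [256, 185, 28, 28]), ((np.float64(208.4), np.float64(277.6)), 1343, [152, 229, 89, 75])]
top red [((np.float64(400.0), np.float64(251.1)), 101, [389, 249, 23, 5])]
top red2 []
top yel [((np.float64(393.7), np.float64(173.5)), 231, [366, 172, 58, 5]), ((np.float64(353.8), np.float64(207.2)), 123, [350, 193, 7, 27])]
top blue [((np.float64(344.1), np.float64(190.1)), 610, [337, 151, 24, 71]), ((np.float64(359.1), np.float64(240.3)), 905, [340, 212, 54, 41]), ((np.float64(417.8), np.float64(245.1)), 168, [405, 240, 22, 12]), ((np.float64(314.3), np.float64(327.2)), 649, [291, 304, 47, 47])]
```

View pics/crop0.png

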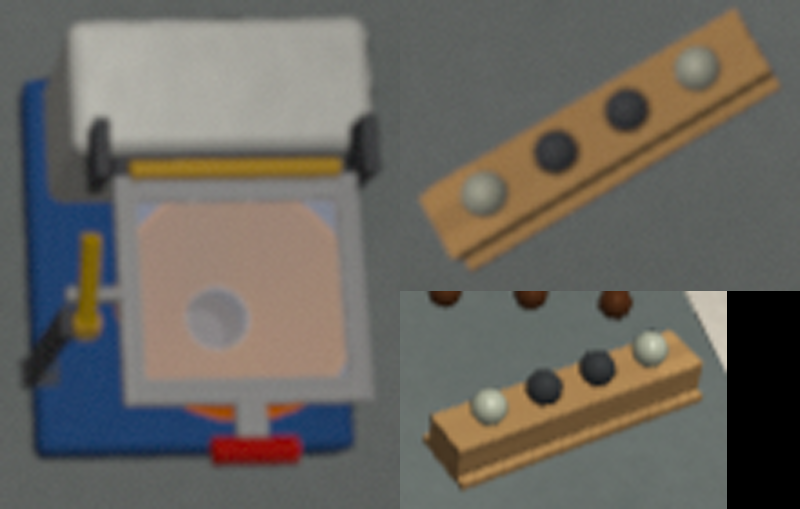

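The crop confirms it: the two middle pockets hold the nearly black balls, top (162.6,266.5) and (182.4,255), and the outer two are white. Next I'll compute the poses.

```bash
python3 - <<'E'
from h import *
np.set_printoptions(precision=4,suppress=True)
t0=[120,225];B=[(84,193),(155,151),(227,109),(297,68)]
pt=[np.array([120+x/3.636,225+y/3.636]) for x,y in B]
D=[(91,115),(145,95),(197,77),(251,57)]
ps=[np.array([330+x/3.633,205+y/3.633]) for x,y in D]
X=np.array([plane("top",p,.04) for p in pt])
for a,b,x in zip(pt,ps,X): print("ball plane",x,"scene plane",plane("scene",b,.04),"tri",tri(b,a))
d=(X[3]-X[0]);print("rack yaw dir",d/np.linalg.norm(d),np.linalg.norm(d))
print("handle top plane",plane("top",(400,251.1),.157),"scene",plane("scene",(204.1,182.5),.157),"tri",tri((204.1,182.5),(400,251.1)))
print("hinge bar tri",tri((190.7,225.5),(393.7,173.5)))
im=cv2.imread("pics/top0.png")[:,:,::-1].copy();im2=cv2.imread("pics/scene0.png")[:,:,::-1].copy()
for n,i,c in(("top",im,0),("scene",im2,0)):
    for nm,lo,hi in(("handle",(0,180,120),(6,255,255)),("hinge",(18,150,90),(30,255,255))):
        m,b=blobs(i,lo,hi,60)
        for cc,a,bb in b:
            if nm=="hinge" and bb[2]<30: continue
            mm=np.zeros_like(m);x,y,w,h=bb;mm[y:y+h,x:x+w]=m[y:y+h,x:x+w]
            ys,xs=np.nonzero(mm);z=.155 if nm=="handle" else .147
            q=np.array([plane(n,(u,v),z)[:2] for u,v in zip(xs,ys)])
            v=np.linalg.svd(q-q.mean(0))[2][0] if 0 else np.linalg.eigh(np.cov(q.T))[1][:,1]
            print(n,nm,"centre",q.mean(0),"dir",v,"yaw",np.degrees(np.arctan(-v[0]/v[1])),np.ptp(q@v))
# base front edge
m,b=blobs(im,(105,150,60),(125,255,255),100)
pts=[];
for u in range(345,424):
    ys=np.nonzero(m[225:262,u])[0]
    if len(ys): pts.append(plane("top",(u,225+ys.max()+.5),.03)[:2] if 1 else 0)
pts=np.array(pts);f=np.polyfit(pts[:,1],pts[:,0],1);print("front edge yaw",np.degrees(np.arctan(-f[0])),"x range",pts[:,1].min(),pts[:,1].max(),f)
# left edge
L=[]
for v in range(165,245):
    xs=np.nonzero(m[v,330:400])[0]
    if len(xs): L.append(plane("top",(330+xs.min()-.5,v),.03)[:2])
L=np.array(L);g=np.polyfit(L[:,0],L[:,1],1);print("left edge yaw",np.degrees(np.arctan(g[0])),g)
for n,p,z in(("bottle cap",(287,240),.16),("tape",(314.3,327.2),.025),("foam",(280,138),.04)): print(n,plane("top",p,z))
E
```

```text
ball plane [0.5032 0.272  0.04  ] scene plane [0.5513 0.1606 0.04  ] tri [0.5053 0.2242 0.0077]
ball plane [0.5197 0.2337 0.04  ] scene plane [0.5343 0.1988 0.04  ] tri [0.5195 0.2194 0.0281]
ball plane [0.5363 0.1945 0.04  ] scene plane [0.5187 0.2363 0.04  ] tri [0.5372 0.2109 0.0566]
ball plane [0.5527 0.156  0.04  ] scene plane [0.5008 0.2764 0.04  ] tri [0.5566 0.2012 0.0936]
rack yaw dir [ 0.3926 -0.9197  0.    ] 0.12605717294066573
handle top plane [ 0.4761 -0.1858  0.157 ] scene [ 0.4785 -0.1851  0.157 ] tri [ 0.4763 -0.1858  0.1554]
hinge bar tri [ 0.6121 -0.2019  0.1482]
top handle centre [ 0.4763 -0.1864] dir [0.1515 0.9885] yaw -8.715684682335027 0.03687177006513517
top hinge centre [ 0.6123 -0.2027] dir [0.1318 0.9913] yaw -7.574607334500052 0.09979692246435534
scene handle centre [ 0.476  -0.1856] dir [0.1493 0.9888] yaw -8.584642733323879 0.039115168067438644
scene hinge centre [ 0.611  -0.2017] dir [0.1276 0.9918] yaw -7.3284701869161895 0.10109354157053627
front edge yaw -4.222377898441751 x range -0.262437518722993 -0.11316209237239928 [0.0738 0.5069]
left edge yaw -3.8454840825481544 [-0.0672 -0.0776]
bottle cap [ 0.5204 -0.0011  0.16  ]
tape [ 0.3691 -0.0338  0.025 ]
foam [ 0.7417 -0.0211  0.04  ]
```

```bash
cat >> h.py <<'E'
YAW=np.radians(-6.8);c_,s_=np.cos(YAW),np.sin(YAW)
EX=np.array([c_,s_,0]);EY=np.array([-s_,c_,0]);EZ=np.array([0,0,1.])
HINGE=np.array([.612,-.2022,.145]);O=HINGE-.062*EX;O[2]=0
def R(y,z):
    y=np.array(y)/np.linalg.norm(y);z=np.array(z)/np.linalg.norm(z);return np.c_[np.cross(y,z),y,z]
def best(p,y,z):
    q=arm.current_joint_positions();o=[]
    for s in(1,-1):
        j=arm.solve_ik(p,R(s*np.array(y),z))
        if j is not None:o.append((np.abs(np.array(j)-q).max(),s))
    print("ik",[(round(float(a)),s) for a,s in o]);return R(min(o)[1]*np.array(y),z)
def handle(th): return HINGE+(-.136*np.cos(th)+.006*np.sin(th))*EX+(.136*np.sin(th)+.006*np.cos(th))*EZ
E
python3 - <<'E'
from h import *
np.set_printoptions(precision=4,suppress=True)
for n,box in(("top",(125,228,225,300)),("scene",(335,210,415,260))):
    im=cv2.imread(f"pics/{n}0.png")[:,:,::-1]
    x0,y0,x1,y1=box;g=im[y0:y1,x0:x1].astype(int)
    m=((g.max(2)<78)&(g.max(2)-g.min(2)<22)).astype(np.uint8)
    k,l,s,c=cv2.connectedComponentsWithStats(m)
    for i in range(1,k):
        if s[i,4]>30: p=c[i]+[x0,y0];print(n,p,s[i],plane(n,p,.04))
print("O",O,"handle",handle(0),handle(1.05))
d=np.array([0,0,-.011])
h0=handle(0)+d;M=best(h0+.1*EZ,EY,[0,0,-1])
js=[arm.solve_ik(handle(t)+d,M) for t in(0,.5,1.05)];print(js)
arm.move_to(h0+.09*EZ,M);arm.grip(.062)
arm.move_l(h0,feed=.12);print(arm.current_t(),arm.current_force())
arm.grip(.03);w=arm.current_width();print("w",w,arm.current_force(),arm.current_grasp_force())
if .034<w<.046:
    for t in np.linspace(.15,1.05,7):
        arm.move_l(handle(t)+d,feed=.1);print(round(t,2),arm.current_force(),arm.current_width())
print(arm.current_t(),arm.current_ee_pos()-handle(1.05)-d)
cv2.imwrite("pics/lift.png",arm.snapshot("scene")[:,:,::-1][130:310,120:320])
E
python3 -c "
import cv2;cv2.imwrite('pics/lift2.png',cv2.resize(cv2.imread('pics/lift.png'),None,fx=3,fy=3,interpolation=2))"
```

```text
top [181.9565 254.8696] [52 22 11 11 92] [0.5366 0.1954 0.04  ]
top [162.3563 266.4138] [32 34 11 10 87] [0.52   0.2342 0.04  ]
scene [383.8955 225.7164] [45 12  9  9 67] [0.517  0.2358 0.04  ]
scene [369.0896 230.9104] [30 17  9  9 67] [0.5334 0.197  0.04  ]
O [ 0.5504 -0.1949  0.    ] handle [ 0.477  -0.1861  0.151 ] [ 0.55   -0.1948  0.266 ]
ik [(106, 1), (87, -1)]
[array([-27.9996,  23.0122,  96.7459,  -0.    ,  60.2418,  68.8004]), array([-27.2321,  20.0781,  89.5014,  -0.    ,  70.4206,  69.5679]), array([-25.3674,  21.8651,  78.1177,  -0.    ,  80.0173,  71.4326])]
4.375 [-0.5919 -0.3258 -0.4946]
w 0.030148035036640094 [ 0.9313 -0.6801  0.3156] 0.0
5.0333 [-0.073   0.0087 -0.115 ]
```

View pics/lift2.png

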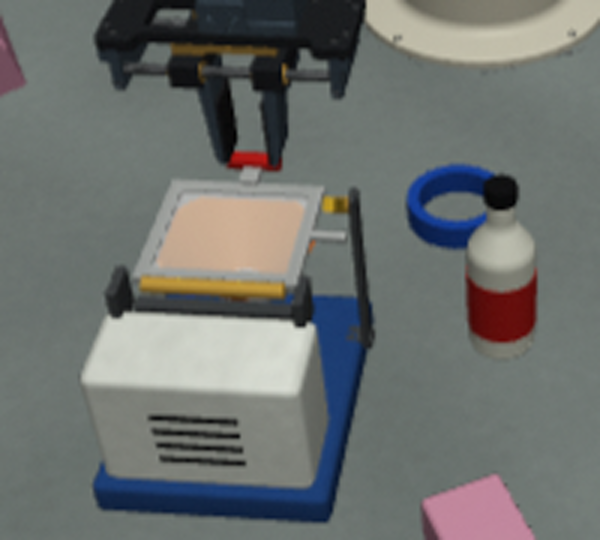

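The fingers closed to 30 mm without catching the bar. In the crop the red handle at (255,160) sits in front of the fingertips and looks fully visible. I'll open the gripper and compare the projected TCP with the picture.

```bash
python3 - <<'E'
from h import *
np.set_printoptions(precision=4,suppress=True)
p=np.array(arm.current_ee_pos());print(p,arm.current_tool_rot().tolist() if hasattr(arm.current_tool_rot(),'tolist') else arm.current_tool_rot())
for n in("scene","top"): print(n,"tcp",proj(n,p),"handle",proj(n,handle(0)), "left/right tip",proj(n,p+.0285*EY),proj(n,p-.0285*EY))
im=arm.snapshot("scene");print(blobs(im,(0,180,100),(6,255,255))[1])
t=arm.snapshot("top");print(blobs(t,(0,180,100),(6,255,255))[1])
A=cv2.resize(im[:,:,::-1][150:205,165:245],(640,440),interpolation=cv2.INTER_CUBIC)
for q,c in((proj("scene",p),(0,255,0)),(proj("scene",handle(0)),(255,255,0))):
    cv2.circle(A,tuple(int(v) for v in (q-[165,150]+.5)*8),4,c,-1)
cv2.imwrite("pics/chk.png",A)
E
```

```text
[ 0.477  -0.1861  0.14  ] [[0.9929643144071518, -0.11841397845484451, -4.5199606121047735e-06], [-0.11841397843858902, -0.9929643144124478, 3.70979925921891e-06], [-4.927451679855836e-06, -3.1484717595288244e-06, -0.9999999999829036]]
scene tcp [204.6333 187.9698] handle [204.046  184.1928] left/right tip [216.8545 188.5204] [192.4474 187.4207]
top tcp [397.7356 251.8257] handle [399.2509 251.0385] left/right tip [381.0626 252.1577] [414.3988 251.4938]
[((np.float64(202.8), np.float64(182.6)), 49, [197, 181, 12, 5]), ((np.float64(289.7), np.float64(235.2)), 90, [286, 227, 8, 17])]
[]
```

View pics/chk.png

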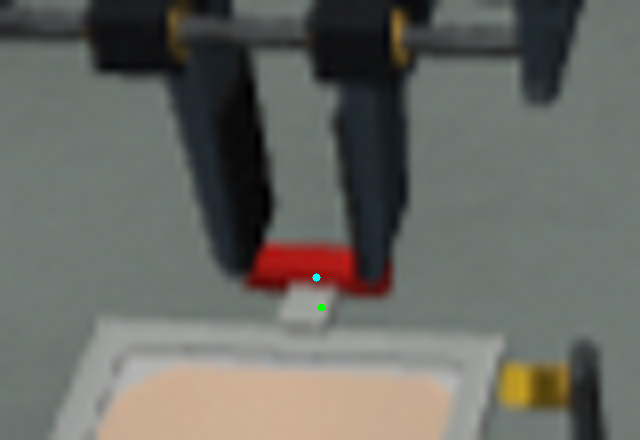

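The crop shows both fingertips ending near row 280, level with the bar's top, about 20 mm above where the projected TCP (321,308) should be. The real fingertips seem to stop short of the nominal TCP, so I'll open, step down and close again with a width check each time.

```bash
python3 - <<'E'
from h import *
np.set_printoptions(precision=4,suppress=True)
for dz in(-.019,-.027):
    arm.grip(.062);arm.move_l(handle(0)+dz*EZ,feed=.08);f=arm.current_force()
    arm.grip(.03);w=arm.current_width();print(dz,f,"w",w,arm.current_grasp_force(),arm.current_force(),arm.current_t())
    if w>.034: break
im=arm.snapshot("scene")
p=np.array(arm.current_ee_pos());print(p)
A=cv2.resize(im[:,:,::-1][150:205,165:245],(640,440),interpolation=cv2.INTER_CUBIC)
s0=cv2.imread("pics/scene0.png")[45:125,470:560]
q=proj("scene",[.267,.565,.194]);print(q)
B=cv2.resize(s0,(495,440),interpolation=cv2.INTER_CUBIC);cv2.circle(B,tuple(int(v) for v in (q-[470,45]+.5)*5.5),3,(0,255,0),-1)
cv2.imwrite("pics/chk2.png",cv2.resize(np.hstack([A,B]),(798,310)))
E
```

```text
-0.019 [ 0.2205 -0.4398  0.0033] w 0.03854912258452391 30.00014841556549 [-0.8292 -4.155  -0.3991] 6.5833
[ 0.477  -0.1865  0.1322]
[497.2974 113.8708]
```

View pics/chk2.png

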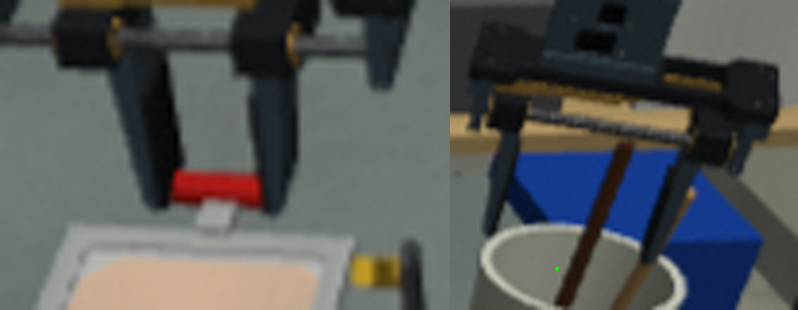

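The bar is now held: width 38.5 mm, 30 N, red bar between the fingertips. The right half, from the start picture, also shows the tips above the projected TCP dot, so the fingers run roughly 12–20 mm short of nominal. Lifting now.

```bash
python3 - <<'E'
from h import *
np.set_printoptions(precision=4,suppress=True)
d=np.array(arm.current_ee_pos())-handle(0)
for t in np.linspace(.15,1.05,7):
    arm.move_l(handle(t)+d,feed=.12);print(round(t,2),arm.current_force(),round(arm.current_width(),4))
    if np.linalg.norm(arm.current_force())>25: break
print(arm.current_t())
im=arm.snapshot("scene")
A=cv2.resize(im[:,:,::-1][110:250,140:260],(514,600),interpolation=cv2.INTER_CUBIC);cv2.imwrite("pics/lifted.png",A)
E
```

```text
0.15 [ 4.1123 -3.4679 -4.2373] 0.0389
0.3 [ 3.8886 -4.3606 -4.4249] 0.0392
0.45 [ 4.1074 -4.2631 -6.8755] 0.0391
0.6 [ 1.8979 -5.2098 -6.1721] 0.0384
0.75 [-0.5502 -5.2526 -5.7005] 0.0383
0.9 [-2.7791 -6.1241 -0.478 ] 0.0384
1.05 [-6.2838 -4.5599  0.5907] 0.0386
8.8583
```

View pics/lifted.png

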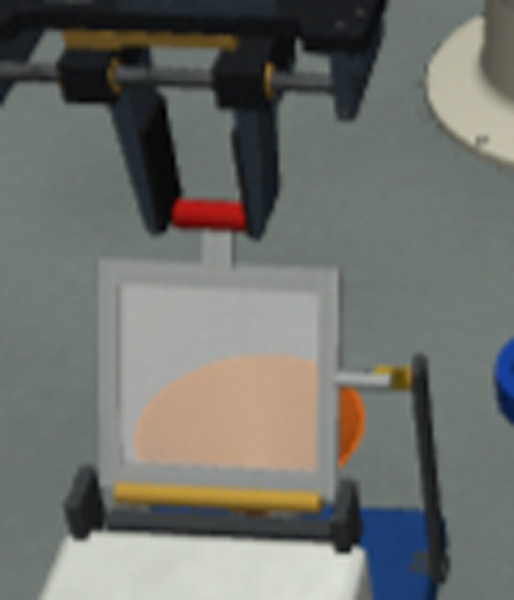

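The lid is up at about 1.05 rad, with the bar at (210,213) in the crop. Its pin, at about (365,378), lies beside the catch. I'll ease down onto the catch, let go and check.

```bash
python3 - <<'E'
from h import *
np.set_printoptions(precision=4,suppress=True)
d=np.array(arm.current_ee_pos())-handle(1.05)
for t in(.96,.885): arm.move_l(handle(t)+d,feed=.08);print(t,arm.current_force())
arm.grip(.062);p=np.array(arm.current_ee_pos());arm.move_l(p+.05*EZ-.02*EX,feed=.2)
im=arm.snapshot("scene")
print("handle px",blobs(im,(0,180,100),(6,255,255))[1],"expect .87",proj("scene",handle(.87)),"shut",proj("scene",handle(0)),arm.current_t())
perp=np.array([.9197,.3926,0]);A=np.array([.5350,.1962,0])
M=best(A+.12*EZ,perp,[0,0,-1])
p=np.array(arm.current_ee_pos());arm.move_l(p+.05*EZ,feed=.25)
arm.move_to(A+.12*EZ,M);arm.grip(.040)
print(arm.current_t(),arm.current_joint_positions())
im=arm.snapshot("scene");cv2.imwrite("pics/latched.png",im[:,:,::-1])
E
python3 - <<'E'
import cv2,numpy as np
s=cv2.imread('pics/latched.png')
A=cv2.resize(s[110:250,140:260],(400,467),interpolation=2);B=cv2.resize(s[150:290,320:440],(400,467),interpolation=2)
cv2.imwrite('pics/latched2.png',np.hstack([A,B]))
E
```

```text
0.96 [-1.7644 -5.4429 -4.4151]
0.885 [ 9.9918 -3.2996  3.148 ]
handle px [((np.float64(192.5), np.float64(159.2)), 91, [183, 157, 20, 6]), ((np.float64(289.7), np.float64(235.0)), 71, [287, 227, 6, 17])] expect .87 [192.5605 160.8433] shut [204.046  184.1928] 10.5333
ik [(79, 1), (101, -1)]
13.0417 [14.1279 28.6152 90.0209 -0.001  61.36   -8.9787]
```

View pics/latched2.png

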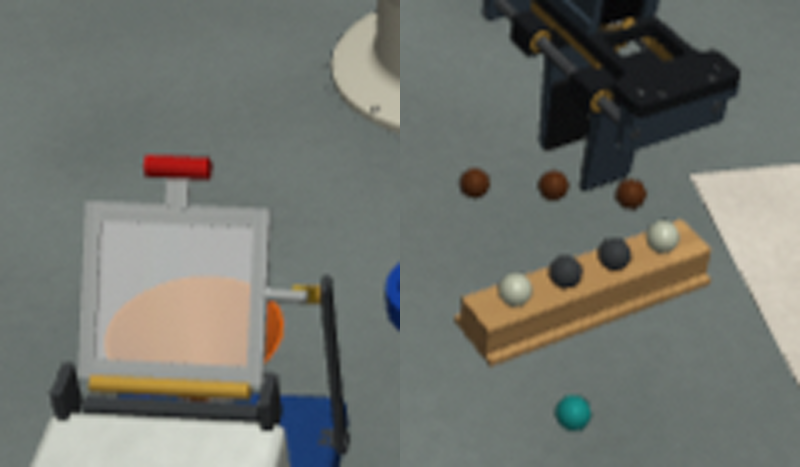

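The lid stays latched by itself: the bar is at (192.5,159), matching 0.87 rad, with the pin on the catch. The gripper is over the rack, where the dark balls are the middle two, at (565,270) and (613,253) in the crop. I'll estimate the tip shortfall from the near finger's bottom edge, about (382,204), then take a trial grip on ball A.

```bash
python3 - <<'E'
from h import *
np.set_printoptions(precision=4,suppress=True)
perp=np.array([.9197,.3926,0]);al=np.array([.3926,-.9197,0])
p=np.array(arm.current_ee_pos())
for off in(.021,.027,.0335):
  print(off,[proj("scene",p+perp*off-e*EZ*-1).round(1).tolist() for e in(0,.006,.012,.018)])
A=np.array([.5350,.1962,0])
z=.028;arm.move_l(A+z*EZ,feed=.15);print(arm.current_force())
arm.grip(.012);w=arm.current_width();print("w",w,arm.current_grasp_force(),arm.current_force(),arm.current_t())
E
```

```text
0.021 [[377.9, 211.3], [378.3, 209.3], [378.6, 207.3], [378.9, 205.2]]
0.027 [[379.5, 212.9], [379.8, 210.9], [380.1, 208.9], [380.5, 206.8]]
0.0335 [[381.1, 214.7], [381.4, 212.6], [381.8, 210.6], [382.1, 208.5]]
[-0.4191  0.0985 -0.6746]
w 0.011858105838540516 8.32439437508583 [1.7819 0.3482 5.2682] 14.4667
```

```bash
python3 - <<'E'
from h import *
np.set_printoptions(precision=4,suppress=True)
A=np.array([.5350,.1962,0])
arm.grip(.040);print(arm.current_force())
arm.move_l(A+.015*EZ,feed=.08);print("down",arm.current_force())
arm.grip(.012);w=arm.current_width();print("w",w,arm.current_grasp_force(),arm.current_force(),arm.current_t())
if w>.02:
    arm.move_l(A+.06*EZ,feed=.1);print("up w",arm.current_width(),arm.current_grasp_force(),arm.current_force())
cv2.imwrite("pics/pick.png",arm.snapshot("scene")[:,:,::-1])
E
python3 - <<'E'
import cv2
s=cv2.imread('pics/pick.png')
cv2.imwrite('pics/pick2.png',cv2.resize(s[160:280,330:430],(500,600),interpolation=2))
E
```

```text
[-0.6374 -1.2991 -0.6242]
down [-0.8667 -0.0728 -0.0025]
w 0.021903445535320847 30.000721514225006 [0.5365 0.7411 2.4019] 15.8083
up w 0.022138642287887277 29.99994456768036 [-0.1721 -0.1711 -1.5386]
```

View pics/pick2.png

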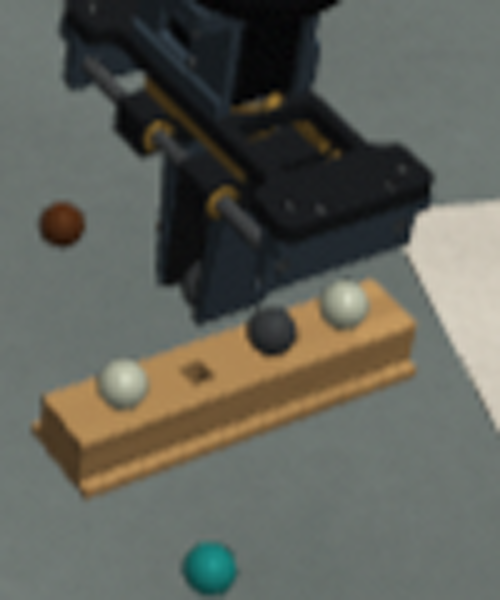

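Ball A is held between the tips, its pocket at (197,373) in the crop is empty, and the white balls are undisturbed. Now I'll carry it to the funnel at a 45° tilt.

```bash
cat >> h.py <<'E'
def drop():
    z=(EX-EZ)/2**.5; t=O-.015*EX+.158*EZ+.025*z; pre=t-.14*z
    p=np.array(arm.current_ee_pos());arm.move_l([p[0],p[1],.26],feed=.25)
    M=best(pre,EY,z)
    if arm.solve_ik(t,M) is None: print("no ik");return
    arm.move_to(pre,M);print("pre",arm.current_t(),arm.current_width(),arm.current_grasp_force())
    arm.move_l(t,feed=.15);print("at",arm.current_force(),arm.current_width())
    arm.grip(.05);arm.sleep(.3);arm.move_l(pre,feed=.25);print("out",arm.current_t(),arm.current_force())
def dark(im,n,z=.04):
    pass
E
python3 - <<'E'
from h import *
np.set_printoptions(precision=4,suppress=True)
drop()
for n in("scene","top"):
    im=arm.snapshot(n);cv2.imwrite(f"pics/d1{n}.png",im[:,:,::-1])
    print(n,"handle",blobs(im,(0,180,100),(6,255,255))[1],proj(n,O+.047*EZ))
E
```

```text
ik [(176, 1), (71, -1)]
pre 19.0917 0.02238445002030765 29.999919533729553
at [-0.4995 -0.3548 -0.4673] 0.02201075375017768
out 21.95 [ 0.5131 -0.2519 -0.8527]
scene handle [((np.float64(192.5), np.float64(159.2)), 91, [183, 157, 20, 6]), ((np.float64(289.9), np.float64(231.4)), 19, [288, 227, 5, 10])] [202.7824 239.2589]
top handle [((np.float64(413.8), np.float64(208.9)), 173, [401, 206, 27, 7])] [383.902  219.1837]
```

```bash
python3 - <<'E'
from h import *
np.set_printoptions(precision=4,suppress=True)
perp=np.array([.9197,.3926,0]);B=np.array([.5185,.2350,0])
M=best(B+.16*EZ,perp,[0,0,-1])
p=np.array(arm.current_ee_pos());arm.move_l(p+[0,0,.04],feed=.25)
arm.move_to(B+.16*EZ,M);arm.grip(.040)
im=arm.snapshot("scene");s0=cv2.imread("pics/scene0.png")[:,:,::-1]
for nm,(x0,y0,x1,y1) in(("bottle",(272,186,304,252)),("tape",(250,180,275,215)),("foam",(255,285,310,340))):
    print(nm,np.abs(im[y0:y1,x0:x1].astype(int)-s0[y0:y1,x0:x1]).mean())
arm.move_l(B+.015*EZ,feed=.15);print("down",arm.current_force())
arm.grip(.012);w=arm.current_width();print("w",w,arm.current_grasp_force(),arm.current_t())
if w>.02:
    arm.move_l(B+.06*EZ,feed=.1);print("up w",arm.current_width(),arm.current_grasp_force())
    if arm.current_width()>.02: drop()
for n in("scene","top"):
    im=arm.snapshot(n);cv2.imwrite(f"pics/d2{n}.png",im[:,:,::-1])
print(arm.current_t())
a=cv2.imread("pics/d2scene.png");b=cv2.imread("pics/d2top.png")
A=cv2.resize(a[140:320,150:430],(800,514),interpolation=2)[:, :]
L=cv2.resize(a[140:320,150:310],(400,450),interpolation=2);Rr=cv2.resize(b[150:350,110:440],(400,242),interpolation=2);Q=cv2.resize(a[190:270,320:430],(400,208)[:2],interpolation=2)
cv2.imwrite("pics/final.png",np.hstack([L,np.vstack([Rr,Q])]))
E
```

```text
ik [(71, 1), (189, -1)]
bottle 4.005839646464646
tape 3.7523809523809524
foam 4.913939393939394
down [ 0.4563  0.4906 -0.2392]
w 0.02223726074336194 30.00102460384369 26.2083
up w 0.021883422986755666 29.999880194664
ik [(171, 1), (71, -1)]
pre 29.5417 0.021810922812261817 29.99994993209839
at [-0.5367  0.1223 -0.3728] 0.022445239658353395
out 32.4 [-0.8142  0.5197 -0.7523]
32.5
```

View pics/final.png

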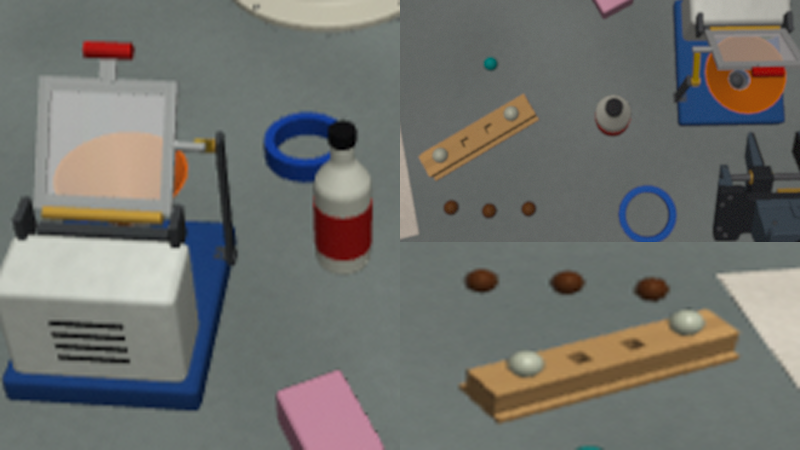

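The lid is latched, the two middle pockets are empty, both white balls are still in place and the bystanders are unmoved. The funnel is clear, with something dark in the bore at (738,78). I'll check numerically that the stack grew between the two drops, then hand in.

```bash
python3 - <<'E'
from h import *
np.set_printoptions(precision=1,suppress=True)
for f in("d1top","d2top"):
    im=cv2.imread(f"pics/{f}.png").astype(int);x0,y0=404,205
    r=im[y0:y0+24,x0-12:x0+24];m=(r.max(2)<85)&(r.max(2)-r.min(2)<25)
    ys,xs=np.nonzero(m);print(f,m.sum(),xs.mean()+x0-12 if m.sum() else 0,ys.mean()+y0 if m.sum() else 0)
print("ball1",proj("top",O+.047*EZ),"ball2",proj("top",O+.070*EZ))
im=arm.snapshot("scene");print(blobs(im,(0,180,100),(6,255,255))[1][0],arm.current_force(),arm.current_t())
E
```

```text
d1top 28 393.0 215.92857142857142
d2top 28 392.85714285714283 215.92857142857142
ball1 [383.9 219.2] ball2 [386.4 216.9]
((np.float64(192.5), np.float64(159.2)), 91, [183, 157, 20, 6]) [-0.5  0.2  0.1] 32.55
```

```bash
python3 - <<'E'
from h import *
I={f:cv2.imread(f"pics/{f}.png").astype(int) for f in("top0","d1top","d2top")}
for f in("d1top","d2top"):
    print(f);print(I[f][206:224,378:400].mean(2).astype(int))
E
```

```text
d1top
[[102 103 106 104 105 103 103 104 106 104 102 101 103 102 104 106 104 103
  102 102  99  85]
 [ 98  96  98  97  95 100 102 103 100  97  95  95  97  99 102 107 105 101
   99  96  87  73]
 [ 86  83  83  82  86  93  97  96  89  86  81  83  83  89  94 102 102  98
   92  85  76  61]
 [ 61  68  69  76  85  92  92  85  80  77  75  76  79  77  82  89  95  99
   97  85  66  53]
 [ 65  64  67  84  93  87  82  74  74  76  75  73  75  75  75  79  85  95
  104  94  77  57]
 [ 66  65  73  86  89  81  75  73  74  75  76  74  75  74  77  77  80  88
  102 104  89  62]
 [ 68  65  75  83  81  72  68  70  72  73  74  74  74  75  72  75  77  81
   92 103  97  75]
 [ 67  66  82  85  73  65  64  66  65  68  71  75  74  76  71  75  75  76
   85  99 104  86]
 [ 66  75  90  90  74  60  61  60  59  62  67  71  73  72  76  74  75  76
   82 101 111  98]
 [ 69  78  91  90  73  64  61  60  61  60  60  63  71  74  76  74  77  77
   85 104 116 102]
 [ 68  74  89  89  75  65  64  66  64  59  58  61  68  77  77  76  77  77
   88 107 117 105]
 [ 70  69  85  89  81  71  69  66  66  62  58  59  65  74  77  79  80  
[... 1561 characters left out ...]
5  61  59  55  56  65  75  80
   86 107 116 105]
 [ 70  69  83  86  72  58  59  60  63  63  63  60  58  52  55  66  76  80
   88 108 117 103]
 [ 70  70  79  87  79  64  55  56  58  61  59  56  54  51  56  71  79  82
   92 106 110  98]
 [ 71  72  72  85  85  70  57  51  55  54  55  53  51  49  60  73  82  87
   96 106 103  89]
 [ 72  73  71  78  88  82  66  52  48  49  47  46  45  56  69  78  88  96
  103 105  95  78]
 [ 73  72  72  71  88  89  80  69  57  49  45  45  54  66  79  90  97 106
  108 102  82  79]
 [ 72  74  74  75  79  87  87  86  78  68  60  60  68  80  89 100 106 112
  104  90  80  81]
 [ 75  74  75  73  75  77  85  97  97  89  81  84  93  97 100 106 108  99
   93  78  81  81]]
```

After the first drop the bore shows a deep, small dark ball. After the second it shows a larger, nearer one around (386.5,216), where the upper ball is expected at (386.4,216.9). Both are in the tube, so I'm handing in.

```bash
python3 -c "
from rig import arm
print(arm.current_t(),arm.sign_off())"
```

```text
the job is handed in; nothing more can be done
32.55 None
```

The lid is latched open on its catch alone, both dark steel balls are in the clear tube, the white balls, bottle, tape roll and foam block are undisturbed, and I handed the job in at 32.6 s.

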